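Tip the stubs into the dish and hold the drying chest open

ROBOT

A 6-joint arm with a two-finger parallel gripper is mounted at the origin on the work surface. World frame = base frame: x ahead of the robot, y to its left, z up, the work surface at z = 0. Lengths are in m, angles in degrees, forces in N, time in s.
With the tool pointing down it reaches from about 0.4 to 0.825 m from the base axis. Payload 7 kg.
Tool frame: the origin (TCP) lies midway between the tips of the shut fingers; the grasp point (between the pads) lies 19 mm behind it; z points along the fingers, y is the direction in which the jaws open and shut (so a half turn about z gives the same grasp; the last joint's range is limited). The gripper opens to 88 mm and grips with 3 to 60 N. Pads are 19 mm wide; open, the fingers measure 130 mm over their backs; the gripper's body (78 mm by 193 mm) begins 47 mm behind the grasp point.
Start: joints at [89.444, 20.546, 0.682, 0, -70.136, -16.507], TCP at [0.198, 0.645, 0.227] pointing down, gripper open.
Joint ranges: [-176.03, 176.03], [-82.01, 121.73], [-58.28, 71.71], [-173.87, 95.51], [-174.79, -0.11], [-173.66, 173.66]. Speed limits (degrees/s): [136.94, 136.94, 172.46, 180, 180, 180].

INTERFACE

Orientations are given as a 3x3 rotation matrix whose columns are the frame's x, y, z axes.
In Python, from rig import robot gives the robot as it stands. Calls block until the motion is done:
- robot.goto(position, orientation): joint-space move of the TCP to a pose.
- robot.servo_line(position, ori=None, speed=0.15): straight line of the TCP; ori=None keeps the orientation; speed is the mean speed in m/s.
- robot.movej(angles): joint-space move.
- robot.move_gripper(opening): opening from 0.0 (shut) to 1.0 (fully open); the grip force is fixed at half the most; returns when the fingers have stopped.
- robot.dwell(seconds).
- robot.ik(position, orientation): joint angles nearest the present ones, or None.
- robot.grab_frame(name): name is "scene" or "side" or "wrist"; returns (picture, depth): 400x640x3 uint8, red, green, blue; 400x640 float32, m along the optical axis (not along the pixel's ray), 0 where there is no reading.
- robot.camera_info(name): a dict with "vfov" (degrees; the focal length in pixels is half the picture's height over the tangent of half this angle, whatever the lens; pixels are square), "cx", "cy" (the principal point, pixels), "k1" (the pictures are not rectified: a ray, as slopes to the right and down, at radius r is drawn at 1 + k1 r^2 times it, then the intrinsics apply), "view" (4x4, takes a point from world to camera coordinates); the wrist camera has in their place "T_tool_cam" (4x4, takes a point from camera to tool coordinates, whose origin is the TCP and whose axes are the flange's). Camera axes: x right, y down, z forward; pixel columns grow to the right and rows downward; lengths in m; the calibration is good to about 2 mm. A picture is of the moment at which its call begins: read the wrist's pose just before it. camera_info takes no time and is no camera call.
A pose or a line that the arm cannot do raises robot.Unreachable and nothing moves.
- robot.job_done(): hands the job in, once; it reports no verdict.
Readings, each from a call of its own:
- robot.read_t(): time.
- robot.read_qpos(): joint angles.
- robot.read_qvel(): joint speeds.
- robot.read_effort(): joint torques, N m.
- robot.read_position(): TCP position.
- robot.read_tcp_rot(): TCP orientation.
- robot.read_force(): force on the tool from outside, world axes, zero at the start.
- robot.read_ft_torque(): the same for the moment, N m.
- robot.read_grip_width(): opening from 0.0 (shut) to 1.0 (fully open).
Only numpy, scipy, OpenCV 4.12 (cv2) and the standard library are available. Lean on these libraries where they do the work, as an engineer would, in place of code of your own. Each camera call takes 0.05 s, during which the arm holds its last target. There are 200 camera calls.

TASK

Pick up the small steel casserole by its handle, pour all six specimen stubs from it into the white dish, then stand the empty casserole upright on the bench, clear of the dish, and let go of it. Then lift the lid of the drying chest by its bar and hold it open at 45 degrees so that a colleague can put the dish in: the lid falls shut by itself, so finish while still holding it there, steady. Leave the dish where it stands and do not disturb the jar, the slide box or the screwdriver.

Things in the scene. Friction and masses are not known exactly. Their poses are not given: they have to be found in the camera images.
- casserole: Small steel cup with one flat straight side handle, 0.16 kg: outer radius 31 mm at the foot, 55 at the rim, 45 high, wall 3, inner floor 4 up. Origin: centre of the underside; z up out of the mouth; handle along its own -x, 45 to 145 mm out, a bar 12 mm wide (y), 14 high (z), mid-height 38 above the underside. Starts on the bench, stubs inside, handle towards the robot side; stands by itself.
- casserole_grip (a point): Point on the handle's centre line, 105 mm out from the cup's centre, 38 mm above its underside; axes as the casserole's. A good place to pinch across the 12 mm width from above; the handle's underside is 31 mm above the bench.
- casserole_rim (a point): Centre of the casserole's mouth (rim radius 55 mm), 45 mm above its underside.
- dish: Loose white ceramic dish, round, outer radius 60 mm at the foot and 70 mm at the rim, 35 mm high, wall 4 mm, inner floor 5 mm up, 0.45 kg. Origin: centre of the underside, z up. It stands on the bench beside the casserole, on either side of it.
- stub0: One of six alike aluminium specimen stubs: disc 16 mm in diameter and 5 mm thick with a pin 6 mm in diameter, 7 mm long on it (12 g). Origin: centre of the disc's free face; z along the pin. Starts in the casserole, on its inner floor.
- stub1: One of six alike aluminium specimen stubs: disc 16 mm in diameter and 5 mm thick with a pin 6 mm in diameter, 7 mm long on it (12 g). Origin: centre of the disc's free face; z along the pin. Starts in the casserole, on its inner floor.
- stub2: One of six alike aluminium specimen stubs: disc 16 mm in diameter and 5 mm thick with a pin 6 mm in diameter, 7 mm long on it (12 g). Origin: centre of the disc's free face; z along the pin. Starts in the casserole, on its inner floor.
- stub3: One of six alike aluminium specimen stubs: disc 16 mm in diameter and 5 mm thick with a pin 6 mm in diameter, 7 mm long on it (12 g). Origin: centre of the disc's free face; z along the pin. Starts in the casserole, on its inner floor.
- stub4: One of six alike aluminium specimen stubs: disc 16 mm in diameter and 5 mm thick with a pin 6 mm in diameter, 7 mm long on it (12 g). Origin: centre of the disc's free face; z along the pin. Starts in the casserole, on its inner floor.
- stub5: One of six alike aluminium specimen stubs: disc 16 mm in diameter and 5 mm thick with a pin 6 mm in diameter, 7 mm long on it (12 g). Origin: centre of the disc's free face; z along the pin. Starts in the casserole, on its inner floor.
- chest: White drying chest, an open-topped box 240 x 240 x 80 mm, fixed to the bench, with a hinged lid. Origin: centre of the underside; its own -x side faces the robot, the hinge is along its +x top edge. It stands on the robot's left, turned a little.
- lid (a joint): Angle of the chest's lid in rad: 0 shut, 0.785 = open at 45 degrees, stop at 1.3. The lid (244 x 244 x 10 mm, about 0.45 kg) opens upward with its robot-side edge rising; it has no catch, spring or stay and falls shut from any angle.
- lid_bar (a point): Middle of the lid's grip: a round steel bar 12 mm in diameter, parallel to the hinge (the chest's y), on two posts 110 mm apart. With the lid shut it lies 131 mm above the bench, 40 mm above the lid's top face, 210 mm in -x and 50 mm in +z from the hinge line; it turns with the lid, and its axes are the lid's.
- lid_hinge (a point): Middle of the lid's hinge line, on the chest's +x top edge, 81 mm above the bench; the hinge axis is the chest's y. Axes turn with the lid.
- jar: Bystander: closed amber glass jar, radius 28 mm, 85 mm high, on the far side of the bench. Leave alone.
- slide_box: Bystander: grey slide box 85 x 100 x 35 mm, on the far side of the bench. Leave alone.
- driver: Bystander: screwdriver 170 mm long, lying on the bench at the right. Leave alone.
There are look-alikes about, which are no part of the job. What is shaped like the casserole but brown or red is not meant.

How it is judged (in metres and radians):
On the way, in this order (a step that is already met when the one before it is completed fails the run):
1. all six stubs lie in the dish while the casserole is held off the bench (horizontal distance between each of stub0, stub1, stub2, stub3, stub4, stub5 and dish below 0.066 m and z of stub0 in the frame of dish between 0 and 0.04 m and z of stub1 in the frame of dish between 0 and 0.04 m and z of stub2 in the frame of dish between 0 and 0.04 m and z of stub3 in the frame of dish between 0 and 0.04 m and z of stub4 in the frame of dish between 0 and 0.04 m and z of stub5 in the frame of dish between 0 and 0.04 m and height (world z) of casserole above 0.03 m), for 0.2 s.
2. the casserole stands upright on the bench, clear of the dish, let go (angle between casserole's own z axis and vertical below 0.12 rad and height (world z) of casserole between -0.008 and 0.008 m and contact force between the fingers and casserole below 0.05 N and horizontal distance between casserole and dish above 0.09 m and linear speed of casserole below 0.03 m/s), for 0.2 s.
At the end, for the whole second after the job is handed in: Lid held still at 45 +/-7 deg by the fingers (over 0.5 N) and nothing loose; casserole let go, upright (0.12 rad) on the bench, its centre over 90 mm from the dish's; all six stubs in the dish (within 66 mm of its axis, below 40 mm). So through the last second, robot still holding (value of joint lid between 0.6632 and 0.9076 rad and velocity of joint lid between -0.08 and 0.08 rad/s and contact force between the fingers and lid above 0.5 N and contact force between each of lid, the fingers and casserole below 0.05 N and contact force between lid and dish below 0.05 N and contact force between lid and jar below 0.05 N and contact force between lid and slide_box below 0.05 N and contact force between lid and driver below 0.05 N and angle between casserole's own z axis and vertical below 0.12 rad and height (world z) of casserole between -0.008 and 0.008 m and horizontal distance between casserole and dish above 0.09 m and horizontal distance between each of stub0, stub1, stub2, stub3, stub4, stub5 and dish below 0.066 m and z of stub0 in the frame of dish between 0 and 0.04 m and z of stub1 in the frame of dish between 0 and 0.04 m and z of stub2 in the frame of dish between 0 and 0.04 m and z of stub3 in the frame of dish between 0 and 0.04 m and z of stub4 in the frame of dish between 0 and 0.04 m and z of stub5 in the frame of dish between 0 and 0.04 m); the arm keeps its last pose, push and grip.
It fails at once if the dish is shoved more than 40 mm or off the bench (distance of dish from where it was at the start of the episode above 0.04 m).
It fails at once if a bystander (jar, slide box or screwdriver) is moved more than 25 mm (distance of any of jar, slide_box, driver from where it was at the start of the episode above 0.025 m).
It also fails if it takes over 72 s, if anything falls off the work surface, if the arm or the gripper's body presses on something with over 40 N, if the wrist force passes 120 N, or if a joint passes its speed limit or range.

## Working session

There is one attempt and no reset: what is moved stays moved. The work goes in short steps, each a Python script; the robot and the scene stay as the last script left them, time stands still between calls to the robot, and variables do not carry over. Pictures are saved under pics/ and viewed, about 8 in all and at most 12, crops included, and the job is handed in when it is done.

```bash
ls; mkdir -p pics; cat > h.py <<'E'
import numpy as np, cv2
from rig import robot
def info(n): return robot.camera_info(n)
def K(c): return 200/np.tan(np.radians(c["vfov"])/2)
def pose(n,c):
    if n!="wrist": return np.linalg.inv(np.array(c["view"]))
    T=np.eye(4);T[:3,:3]=robot.read_tcp_rot();T[:3,3]=robot.read_position()
    return T@np.array(c["T_tool_cam"])
def grab(n):
    c=info(n);M=pose(n,c);im,d=robot.grab_frame(n);return im,d,c,M
def slopes(px,c):
    f=K(c);s=(np.atleast_2d(px).astype(float)-[c["cx"],c["cy"]])/f;u=s.copy()
    for _ in range(20): u=s/(1+c["k1"]*(u**2).sum(1,keepdims=True))
    return u
def rays(px,c,M):
    u=slopes(px,c);r=np.c_[u,np.ones(len(u))]@M[:3,:3].T
    return M[:3,3],r
def onplane(px,c,M,z):
    o,r=rays(px,c,M);return o+r*((z-o[2])/r[:,2])[:,None]
def cloud(d,c,M):
    h,w=d.shape;v,u=np.mgrid[:h,:w];px=np.c_[u.ravel(),v.ravel()]
    o,r=rays(px,c,M);return (o+r*d.reshape(-1,1)).reshape(h,w,3)
def save(n,im): cv2.imwrite(n,cv2.cvtColor(im,cv2.COLOR_RGB2BGR))
E
python3 - <<'E'
from h import *
ims=[]
for n in("scene","side"):
    im,d,c,M=grab(n);np.savez("%s.npz"%n,im=im,d=d,M=M);save("pics/%s.png"%n,im);print(n,{k:v for k,v in c.items() if k!="view"},M.round(3).tolist(),(d>0).mean());ims.append(im)
print(info("wrist"),robot.read_t())
E
```

```text
pics
scene {'vfov': 57.49593283713556, 'cx': 324.4185399904889, 'cy': 200.7295428430901, 'k1': -0.040228589895649064} [[0.657, 0.592, -0.467, 0.965], [0.754, -0.517, 0.404, -0.455], [-0.002, -0.618, -0.786, 0.807], [0.0, 0.0, 0.0, 1.0]] 0.99628515625
side {'vfov': 48.76668701605504, 'cx': 326.5305505821225, 'cy': 204.7551463111661, 'k1': -0.017747431661966018} [[0.74, -0.498, 0.453, -0.104], [-0.673, -0.526, 0.52, -0.812], [-0.021, -0.69, -0.724, 1.113], [0.0, 0.0, 0.0, 1.0]] 0.99595703125
{'vfov': 67.13412732776513, 'cx': 319.2977695877269, 'cy': 200.72855340483167, 'k1': -0.051562013416896674, 'T_tool_cam': array([[ 1.05353713e-03, -9.61611237e-01, -2.74413410e-01,
         7.35987356e-02],
       [ 9.99999437e-01,  1.04891902e-03,  1.63564262e-04,
         1.05512192e-06],
       [ 1.30552212e-04, -2.74413428e-01,  9.61611800e-01,
        -1.58444834e-01],
       [ 0.00000000e+00,  0.00000000e+00,  0.00000000e+00,
         1.00000000e+00]])} 0.1
```

View pics/scene.png

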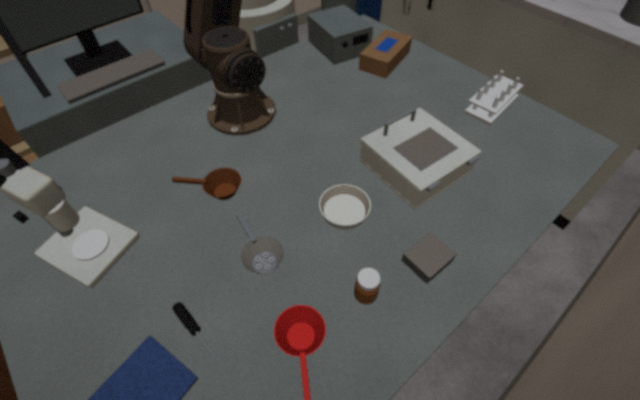

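View pics/side.png

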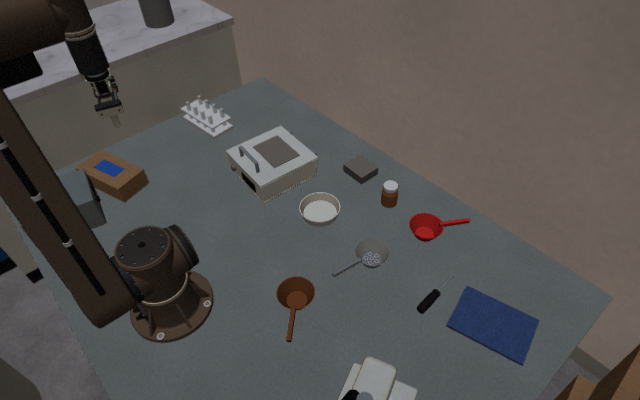

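Scene view: casserole at about (262,255) with its handle ending at (238,218), dish at (345,205), chest at (420,150), bar posts at (386,128) and (412,115). Side view: casserole at (372,253) with its handle ending at (335,274), dish at (320,208), bar at (249,158). Next I'll turn these into metric positions from both views.

```bash
cat > m1.py <<'E'
from h import *
def fitc(P):
    A=np.c_[2*P,np.ones(len(P))];s=np.linalg.lstsq(A,(P**2).sum(1),rcond=None)[0];return s[:2],np.sqrt(s[2]+s[0]**2+s[1]**2)
seeds={"scene":dict(dish=(345,205),cas=(262,258),tip=(238,218),lid=(428,150),jar=(368,275),box=(430,250),bar=(412,114)),
"side":dict(dish=(320,208),cas=(372,256),tip=(336,274),lid=(275,150),jar=(390,185),box=(360,163),bar=(249,157))}
for n in seeds:
    z=np.load(n+".npz");c=info(n);P=cloud(z["d"],c,z["M"]);S=seeds[n]
    for k,(u,v) in S.items():print(n,k,P[v,u].round(3))
    for k,H in(("dish",.035),("cas",.045)):
        u,v=S[k];c0=P[v,u][:2]
        m=(np.abs(P[...,2]-H)<.007)&(np.hypot(P[...,0]-c0[0],P[...,1]-c0[1])<.085)
        Q=P[m]
        for _ in range(4):
            ce,r=fitc(Q[:,:2]);e=np.abs(np.hypot(*(Q[:,:2]-ce).T)-r);Q=Q[e<max(.006,np.median(e)*1.5)]
        print(n,k,"circle",ce.round(4),r.round(4),len(Q),"ztop",np.percentile(P[m][:,2],95).round(4))
    u,v=S["cas"];c0=P[v,u][:2]
    D=np.hypot(P[...,0]-ce[0],P[...,1]-ce[1]);m=(D>.066)&(D<.15)&(P[...,2]>.02)&(P[...,2]<.06)
    Q=P[m];print("handle pts",len(Q),Q.mean(0).round(4));q=ce-Q[:,:2].mean(0);print("yaw",np.degrees(np.arctan2(q[1],q[0])))
    u,v=S["lid"];c0=P[v,u][:2]
    m=(np.abs(P[...,2]-.091)<.008)&(np.hypot(P[...,0]-c0[0],P[...,1]-c0[1])<.22)
    R=cv2.minAreaRect((P[m][:,:2]*1000).astype(np.float32));print("lid",R,cv2.boxPoints(R).round(0).tolist(),np.median(P[m][:,2]))
    m=(P[...,2]>.11)&(P[...,2]<.15)&(np.hypot(P[...,0]-c0[0],P[...,1]-c0[1])<.2);Q=P[m]
    if len(Q): print("bar",len(Q),Q.mean(0).round(4),Q.min(0).round(3),Q.max(0).round(3))
E
python3 m1.py
```

```text
scene dish [ 0.536 -0.008  0.003]
scene cas [ 0.523 -0.279  0.005]
scene tip [ 0.408 -0.267  0.044]
scene lid [0.596 0.25  0.094]
scene jar [ 0.753 -0.147  0.086]
scene box [0.791 0.036 0.035]
scene bar [0.479 0.312 0.117]
scene dish circle [ 0.5494 -0.0237] 0.0666 282 ztop 0.0376
scene cas circle [ 0.5344 -0.2812] 0.052 297 ztop 0.0473
handle pts 132 [ 0.4317 -0.2655  0.0449]
yaw -8.649615036692843
lid ((569.4805297851562, 254.47677612304688), (246.50546264648438, 257.07904052734375), 85.06782531738281) [[431.0, 143.0], [687.0, 121.0], [708.0, 366.0], [452.0, 388.0]] 0.09211413411132785
bar 173 [0.4769 0.2549 0.1317] [0.464 0.202 0.112] [0.487 0.319 0.141]
side dish [ 0.563 -0.012  0.005]
side cas [ 0.538 -0.281  0.015]
side tip [ 0.399 -0.267  0.04 ]
side lid [0.584 0.255 0.091]
side jar [ 0.756 -0.151  0.083]
side box [0.803 0.034 0.036]
side bar [0.468 0.243 0.134]
side dish circle [ 0.5489 -0.0245] 0.0668 167 ztop 0.0367
side cas circle [ 0.5324 -0.282 ] 0.053 146 ztop 0.0468
handle pts 135 [ 0.4277 -0.2669  0.0416]
yaw -8.203325255370219
lid ((568.27294921875, 254.3038787841797), (250.69442749023438, 254.9989471435547), 85.00106811523438) [[430.0, 141.0], [684.0, 118.0], [706.0, 368.0], [452.0, 390.0]] 0.09026198966440946
bar 100 [0.4723 0.2536 0.1306] [0.464 0.199 0.111] [0.483 0.32  0.141]
```

```bash
cat > plan.py <<'E'
from h import *
from scipy.spatial.transform import Rotation as Ro
DISH=np.array([.549,-.024])
def yawR(a): return Ro.from_euler('z',a,degrees=True).as_matrix()
def tool(cp,cR,al,sg):
    a=np.radians(al);z=np.array([np.sin(a),0,-np.cos(a)]);y=np.array([0,sg,0.]);T=np.c_[np.cross(y,z),y,z]
    return cp+cR@(np.array([-.105,0,.038])+.019*z), cR@T
def pour(phi,psi,th,back=.02):
    p=np.radians(psi);t=np.array([np.cos(p),np.sin(p),0]);ax=np.cross([0,0,1],t)
    R=yawR(phi)@Ro.from_rotvec(ax*np.radians(th)).as_matrix()
    tw=yawR(phi)@t
    lip=np.r_[DISH-back*tw[:2],.10-.035*th/115]
    return lip-R@(.055*t+np.array([0,0,.045])),R
def bodyok(p,T):
    g=np.array([[x,y,z] for x in(-.039,.039) for y in np.linspace(-.097,.097,5) for z in(-.066,-.13,-.2,-.26)])@T.T+p
    if g[:,2].min()<.02: return False
    if ((np.hypot(*(g[:,:2]-DISH).T)<.085)&(g[:,2]<.06)).any(): return False
    return not ((g[:,1]>.1)&(g[:,2]<.16)).any()
E
cat > s.py <<'E'
from plan import *
import time
CA=np.array([.533,-.2815,0]);t0=time.time();out=[]
for al in(30,45,55):
  for sg in(1,-1):
    q=robot.ik(*tool(CA,yawR(-8.4),al,sg)); 
    if q is None: print("nograsp",al,sg);continue
    print("grasp",al,sg,np.round(q))
    for psi in(0,30,60,90):
      for phi in(-40,-20,0,20,40,60,90):
        Q=[q];ok=True
        for th in(0,30,60,90,115):
            P=tool(*pour(phi,psi,th),al,sg)
            if not bodyok(*P): ok=False;break
            k=robot.ik(*P)
            if k is None: ok=False;break
            Q.append(k)
        if ok: st=np.abs(np.diff(Q,axis=0));out.append((st[1:].max(),st[0].max(),al,sg,psi,phi))
out.sort();print(len(out),time.time()-t0)
for o in out[:14]:print(np.round(o,0))
E
python3 s.py
```

```text
grasp 30 1 [-16.  12. -42. -34.  -7. -50.]
grasp 30 -1 [-16.  12. -42. -34.  -7. 130.]
grasp 45 1 [-51.  16. -37. -89. -29.  32.]
grasp 45 -1 [ -51.   16.  -37.  -89.  -29. -148.]
grasp 55 1 [ -68.   25.  -43. -103.  -46.   63.]
grasp 55 -1 [ -68.   25.  -43. -103.  -46. -117.]
29 4.023257493972778
[37. 59. 55.  1.  0. 90.]
[39. 24. 30.  1.  0. 20.]
[39. 24. 30. -1.  0. 20.]
[41. 57. 45.  1.  0. 90.]
[41. 82. 30.  1.  0. 90.]
[45. 48. 55.  1.  0. 60.]
[46. 39. 45.  1.  0. 60.]
[50. 66. 30.  1.  0. 60.]
[58. 49. 30.  1.  0. 40.]
[60. 58. 55. -1. 60. 90.]
[67. 37. 55.  1.  0. 40.]
[70. 30. 45.  1.  0. 40.]
[73. 57. 45. -1. 60. 90.]
[79. 37. 55.  1. 30. 40.]
```

```bash
cat > s2.py <<'E'
from plan import *
CA=np.array([.533,-.2815,0])
for al,sg,psi,phi in((30,1,0,20),(15,1,0,20),(15,1,0,60),(40,1,0,75),(45,1,0,90)):
    print(al,phi)
    L=[tool(CA,yawR(-8.4),al,sg),tool(CA+[0,0,.1],yawR(-8.4),al,sg)]+[tool(*pour(phi,psi,th),al,sg) for th in(0,25,50,75,95,115,125)]
    for P in L:
        k=robot.ik(*P);print("  ",None if k is None else np.round(k).astype(int),P[0].round(2),bodyok(*P))
E
python3 s2.py
```

```text
30 20
   [-16  12 -42 -34  -7 -50] [ 0.44 -0.27  0.02] True
   [-10  -1 -49  -4 -13 -84] [ 0.44 -0.27  0.12] True
   [  8  -7 -54 -24 -15 -56] [ 0.39 -0.08  0.08] True
   [ 17  -4 -42   0 -47 -86] [ 0.39 -0.08  0.13] True
   [ 18  11 -21   1 -77 -88] [ 0.42 -0.07  0.18] True
   [  18   30   -1    1 -104  -89] [ 0.47 -0.05  0.22] True
   [  19   45   14    1 -123  -89] [ 0.52 -0.03  0.22] True
   [  19   60   26    2 -141  -88] [ 0.57 -0.02  0.21] True
   [  19   67   32    2 -149  -88] [ 0.59 -0.01  0.2 ] False
15 20
   [-10  13 -46  -1 -16 -87] [ 0.43 -0.27  0.02] True
   [-10   3 -39  -1 -33 -88] [ 0.43 -0.27  0.12] True
   [ 16  -4 -54  -3 -25 -83] [ 0.38 -0.08  0.07] True
   [ 17   5 -34   1 -61 -88] [ 0.39 -0.08  0.13] True
   [ 18  21 -15   1 -90 -89] [ 0.42 -0.07  0.19] True
   [  19   38    3    1 -115  -89] [ 0.47 -0.05  0.22] True
   [  19   52   16    2 -133  -89] [ 0.52 -0.03  0.23] True
   [  19   66   25    2 -150  -88] [ 0.57 -0.02  0.22] False
   [  19   72   29    3 -157  -88] [ 0.59 -0.01  0.2 ] False
15 60
   [-10  13 -46  -1 -16 -87] [ 0.43 -0.27  0.02] True
   [-
[... 733 characters left out ...]
26  26 -74 -56] [ 0.53 -0.1   0.21] True
   [ 36  28 -23  31 -88 -66] [ 0.54 -0.05  0.22] True
   [  41   41  -19   33 -100  -73] [ 0.55 -0.    0.21] True
   [  42   48  -16   34 -107  -76] [0.56 0.02 0.2 ] True
45 90
   [-51  16 -37 -89 -29  32] [ 0.44 -0.27  0.02] True
   [-32   0 -37 -58 -19 -17] [ 0.44 -0.27  0.12] True
   [-28  36   6 -39 -86  40] [ 0.55 -0.19  0.08] True
   [-13  22  -5 -21 -70  22] [ 0.55 -0.19  0.14] True
   [  7  12 -20   6 -59 -10] [ 0.55 -0.15  0.18] True
   [ 26  12 -31  30 -65 -44] [ 0.55 -0.1   0.21] True
   [ 38  20 -33  38 -76 -61] [ 0.55 -0.05  0.22] True
   [ 46  33 -32  41 -88 -73] [ 0.55 -0.    0.21] True
   [ 48  40 -31  41 -94 -77] [0.55 0.02 0.19] True
```

```bash
cat > s3.py <<'E'
from plan import *
# brown look-alike extents
for n,s in(("scene",(222,183)),("side",(295,292))):
    z=np.load(n+".npz");P=cloud(z["d"],info(n),z["M"]);c0=P[s[1],s[0]]
    m=(np.hypot(P[...,0]-c0[0],P[...,1]-c0[1])<.1)&(P[...,2]>.02)&(P[...,2]<.12);Q=P[m];print(n,c0.round(3),np.percentile(Q,[2,50,98],axis=0).round(3).tolist())
AL=25;CA=np.array([.533,-.2815,0])
p,T=tool(CA,yawR(-8.4),AL,1)
robot.servo_line(np.add(robot.read_position(),[0,0,.1]),speed=.2)
robot.goto(p-.14*T[:,2],T)
print(robot.read_position().round(3),robot.read_qpos().round(1),robot.read_t())
im,d,c,M=grab("wrist");np.savez("w1.npz",im=im,d=d,M=M);save("pics/w1.png",im)
E
python3 s3.py
```

```text
scene [ 0.242 -0.224  0.006] [[0.197, -0.306, 0.021], [0.237, -0.24, 0.038], [0.321, -0.183, 0.048]]
side [ 0.286 -0.212  0.003] [[0.22, -0.286, 0.021], [0.285, -0.213, 0.036], [0.324, -0.183, 0.047]]
[ 0.379 -0.258  0.148] [-10.4  -8.7 -48.7  -2.  -25.  -86.4] 4.0167
```

View pics/w1.png

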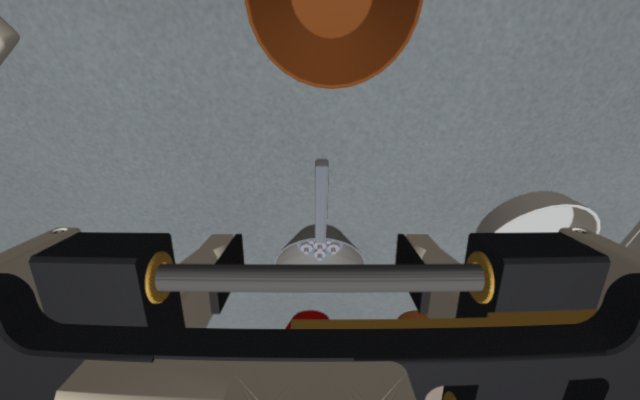

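The wrist view shows the handle centred between the jaws, from (321,160) to (321,240), with stubs in the cup. The brown look-alike is at the top, x ≤ 0.325.

```bash
cat > s4.py <<'E'
from plan import *
z=np.load("w1.npz");P=cloud(z["d"],info("wrist"),z["M"])
Q=P[162:236,308:336].reshape(-1,3);Q=Q[(Q[:,2]>.034)&(Q[:,2]<.06)]
m=Q.mean(0);u=np.linalg.svd(Q[:,:2]-m[:2],full_matrices=False)[2][0];u*=np.sign(u[0]);t=(Q[:,:2]-m[:2])@u
n=np.array([-u[1],u[0]]);w=(Q[:,:2]-m[:2])@n
end=m[:2]+u*t.min();yaw=np.degrees(np.arctan2(u[1],u[0]))
print("top z",np.median(Q[:,2]).round(4),"yaw",yaw,"end",end.round(4),"width",np.percentile(w,[2,98]).round(4))
ce=end+u*.145;print("cup centre",ce.round(4))
AL=25;CA=np.r_[ce,0]; 
CA[:2]+= u*((np.array([.533,-.2815])-ce)@u)*.5   # mean along the handle with rim circle
print(CA);np.savez("cas.npz",CA=CA,yaw=yaw)
h=np.median(Q[:,2])-.007-.038;print("dz",h)
p,T=tool(CA,yawR(yaw),AL,1)
robot.goto(p-.09*T[:,2],T)
robot.servo_line(p,T,speed=.06)
print(robot.read_position()-p,robot.read_force())
robot.move_gripper(0.0);print("width",robot.read_grip_width(),robot.read_force())
robot.servo_line(p+[0,0,.03],T,speed=.03);print(robot.read_grip_width(),robot.read_force(),robot.read_ft_torque())
robot.servo_line(p+[0,0,.09],T,speed=.05)
print(robot.read_force(),robot.read_qpos().round(1),robot.read_t())
im,d,c,M=grab("side");save("pics/s2.png",cv2.resize(im[150:330,230:490],None,fx=2.5,fy=2.5))
E
python3 s4.py
```

```text
top z 0.0448 yaw -8.944180614832872 end [ 0.3914 -0.258 ] width [-0.0057  0.006 ]
cup centre [ 0.5346 -0.2806]
[ 0.53390596 -0.28046033  0.        ]
dz -0.00015751691579012073
[ 2.32861421e-05 -1.84408129e-05  3.32904413e-04] [-0.05097589 -0.08702319  0.39024117]
width 0.13676973355167557 [ 0.5303777  -0.3764885   0.26992402]
0.1338185388051371 [ 0.92485298 -0.19230976 -2.38224457] [0.33534015 1.7947643  0.04689098]
[-0.1169008   0.05180584 -1.74879229] [ -9.4   0.8 -47.4  -0.6 -16.8 -89.1] 9.7083
```

View pics/s2.png

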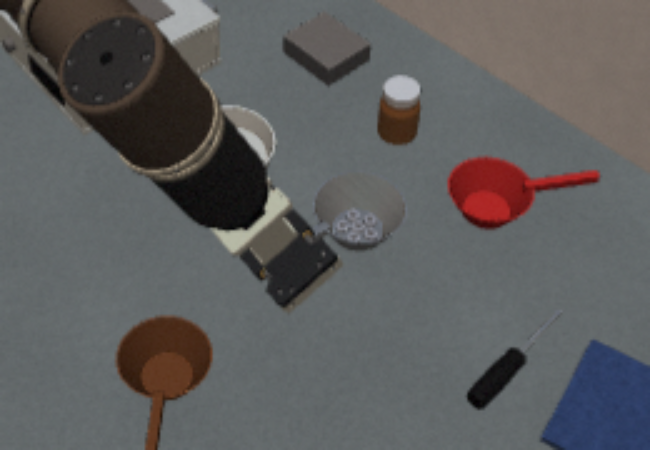

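The casserole is held off the bench with all six stubs on its floor, near (360,230) in the crop. I'll check for sag, then carry it over to the dish.

```bash
cat > s5.py <<'E'
from plan import *
z=np.load("cas.npz");CA=z["CA"];yaw=float(z["yaw"]);R=yawR(yaw)
for n in("scene","side"):
    im,d,c,M=grab(n);P=cloud(d,c,M);Q=(P-(CA+[0,0,.09]))@R
    r=np.hypot(Q[...,0],Q[...,1]);m=(r<.066)&(Q[...,2]>-.04)&(Q[...,2]<.08)
    q=Q[m]
    # highest points per azimuth bin = rim
    a=np.degrees(np.arctan2(q[:,1],q[:,0]));o=[]
    for b in range(-180,180,30):
        k=(a>=b)&(a<b+30)
        if k.sum()>5: i=np.argsort(q[k][:,2])[-5:];o.append(q[k][i].mean(0))
    o=np.array(o);A=np.c_[o[:,:2],np.ones(len(o))];s=np.linalg.lstsq(A,o[:,2],rcond=None)[0]
    print(n,"rim slope x,y deg",np.degrees(s[:2]).round(1),"h",s[2].round(4),o.round(3).tolist())
E
python3 s5.py
```

```text
scene rim slope x,y deg [-0.7 -0. ] h 0.0454 [[-0.051, -0.003, 0.046], [-0.037, -0.037, 0.046], [-0.012, -0.051, 0.045], [0.014, -0.051, 0.045], [0.038, -0.038, 0.044], [0.051, -0.017, 0.046], [0.052, 0.017, 0.045], [0.038, 0.037, 0.045], [0.02, 0.049, 0.045], [-0.012, 0.051, 0.045], [-0.037, 0.036, 0.046], [-0.05, 0.009, 0.047]]
side rim slope x,y deg [-0.9 -0.2] h 0.044 [[-0.05, -0.01, 0.045], [-0.038, -0.037, 0.045], [-0.014, -0.052, 0.045], [0.019, -0.051, 0.043], [0.038, -0.038, 0.043], [0.052, -0.007, 0.044], [0.05, 0.013, 0.043], [0.035, 0.037, 0.044], [0.013, 0.049, 0.044], [-0.013, 0.049, 0.044], [-0.034, 0.037, 0.044], [-0.05, 0.012, 0.045]]
```

```bash
cat > s6.py <<'E'
from plan import *
z=np.load("cas.npz");CA=z["CA"];yaw=float(z["yaw"]);AL=25;PH=20
def line(P,v):
    robot.servo_line(P[0],P[1],speed=v)
c0,_=pour(PH,0,0)
line(tool(CA+[0,0,.13],yawR(yaw),AL,1),.08)
a=CA+[0,0,.13];b=c0+[0,0,.05]
for s in(.25,.5,.75,1): line(tool(a+(b-a)*s,yawR(yaw+(PH-yaw)*s),AL,1),.10)
line(tool(c0,yawR(PH),AL,1),.08)
print("above dish",robot.read_qpos().round(1),robot.read_t(),robot.read_force())
for th in range(10,121,10):
    P=tool(*pour(PH,0,th),AL,1)
    if th>70 and not bodyok(*P): print("body?",th)
    v=np.linalg.norm(P[0]-robot.read_position())/.45
    line(P,v)
robot.dwell(.5)
print(robot.read_qpos().round(1),robot.read_t(),robot.read_force(),robot.read_grip_width())
im,d,c,M=grab("side");im2,*_=grab("scene")
save("pics/p1.png",np.vstack([cv2.resize(im[130:290,220:480],(520,320)),cv2.resize(im2[110:260,240:500],(520,280))]))
E
python3 s6.py
```

```text
above dish [ 13.3  -6.9 -56.8 -10.6 -15.5 -73.8] 13.7917 [-0.26790984  0.17007755 -0.5353422 ]
body? 120
[  18.8   65.6   28.8    2.2 -148.1  -88.2] 21.4083 [-0.35574205 -0.03522427 -1.85906221] 0.13500288456286408
```

View pics/p1.png

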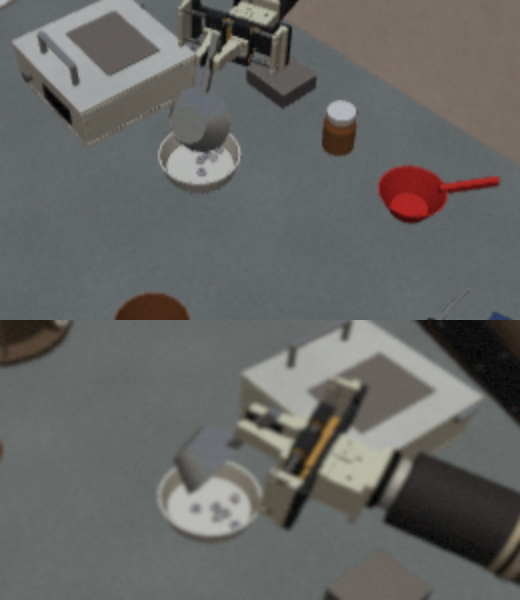

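The stubs are in the dish: about six are visible around (195–235, 498–525) in the lower view. I'll untilt, retreat and count them while still holding the cup.

```bash
cat > s7.py <<'E'
from plan import *
z=np.load("cas.npz");CA=z["CA"];yaw=float(z["yaw"]);AL=25;PH=20
def line(P,v): robot.servo_line(P[0],P[1],speed=v)
up=np.array([0,0,.05])
for th in(120,105,90,75,60,45,30,15,0):
    c,R=pour(PH,0,th);P=tool(c+up,R,AL,1)
    line(P,max(.05,np.linalg.norm(P[0]-robot.read_position())/.45))
b,_=pour(PH,0,0);b=b+up;a=CA+[0,0,.13]
for s in(.75,.5,.25,0): line(tool(a+(b-a)*s,yawR(yaw+(PH-yaw)*s),AL,1),.12)
print(robot.read_t(),robot.read_force(),robot.read_grip_width())
o=[]
for n,(u,v) in(("scene",(345,205)),("side",(320,208))):
    im,d,c,M=grab(n);np.savez(n+"2.npz",im=im,d=d,M=M);o.append(cv2.resize(im[v-45:v+45,u-60:u+60],(480,290),interpolation=cv2.INTER_CUBIC))
    P=cloud(d,c,M);Q=(P-(CA+[0,0,.13]))@yawR(yaw);r=np.hypot(Q[...,0],Q[...,1])
    q=Q[(r<.06)&(r>.045)&(Q[...,2]>.03)&(Q[...,2]<.07)]
    s=np.linalg.lstsq(np.c_[q[:,:2],np.ones(len(q))],q[:,2],rcond=None)[0];print(n,"rim slopes",np.degrees(s[:2]).round(1),s[2].round(4))
save("pics/d2.png",np.vstack(o))
E
python3 s7.py
```

```text
29.1 [-0.90144254 -0.32133186 -1.19101276] 0.1349343390691531
scene rim slopes [ 1.  -0.5] 0.0403
side rim slopes [-1.1 -0.6] 0.039
```

View pics/d2.png

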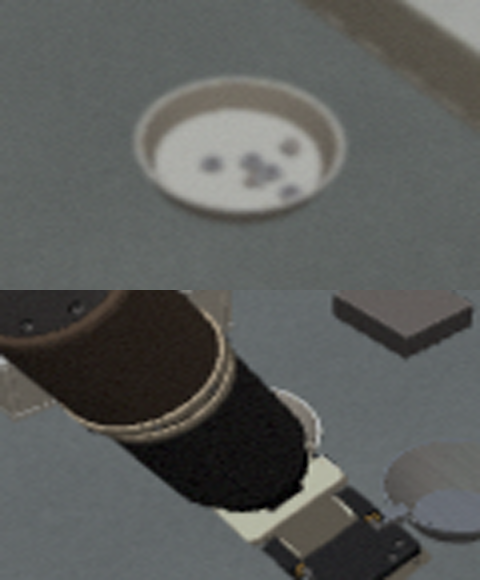

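Six stubs are in the dish at (210,163), (250,160), (270,172), (252,180), (290,145) and (290,192), and the cup floor is bare. I'll set the cup down and let go.

```bash
cat > s8.py <<'E'
from plan import *
z=np.load("cas.npz");CA=z["CA"];yaw=float(z["yaw"]);AL=25
T=lambda h:tool(CA+[0,0,h],yawR(yaw),AL,1)
robot.servo_line(*T(.01),speed=.1);robot.dwell(.2);f0=np.array(robot.read_force());h=.01
while h>-.003:
    h-=.001;robot.servo_line(*T(h),speed=.02);f=np.array(robot.read_force())-f0
    if f[2]>1.5: break
print("touch",h,f)
robot.move_gripper(.45);robot.dwell(.3);print(robot.read_grip_width(),robot.read_t())
p,R=T(0);robot.servo_line(robot.read_position()-.1*R[:,2],R,speed=.1)
robot.servo_line(np.add(robot.read_position(),[0,0,.12]),R,speed=.2)
# look at the bar from above, jaws along chest x
a=np.radians(-5.);ex=np.array([np.cos(a),np.sin(a),0]);bar=np.array([.4765,.2605,.131])
zt=np.array([0,0,-1.])
best=None
for s in(1,-1):
    y=s*ex;RT=np.c_[np.cross(y,zt),y,zt]
    k=robot.ik(bar+[0,0,.12],RT);print(s,None if k is None else np.round(k),)
    if k is not None:
        e=np.abs(np.array(k)-robot.read_qpos()).max()
        if best is None or e<best[0]: best=(e,RT)
RT=best[1];np.savez("lid.npz",RT=RT)
robot.goto(bar+[0,0,.12],RT);print(robot.read_position(),robot.read_t())
o=[]
im,d,c,M=grab("wrist");np.savez("w2.npz",im=im,d=d,M=M);o.append(cv2.resize(im,(480,300)))
im,d,c,M=grab("side");np.savez("side3.npz",im=im,d=d,M=M);o.append(cv2.resize(im,(480,300)))
save("pics/w2.png",np.vstack(o))
E
python3 s8.py
```

```text
touch -0.001 [-3.53246952  0.66320768  5.69382193]
0.4505735014787391 34.5
1 [ 49.   7. -14.   0. -69. 126.]
-1 [ 49.   7. -14.   0. -69. -54.]
[0.47664323 0.25963145 0.25103391] 38.3
```

View pics/w2.png

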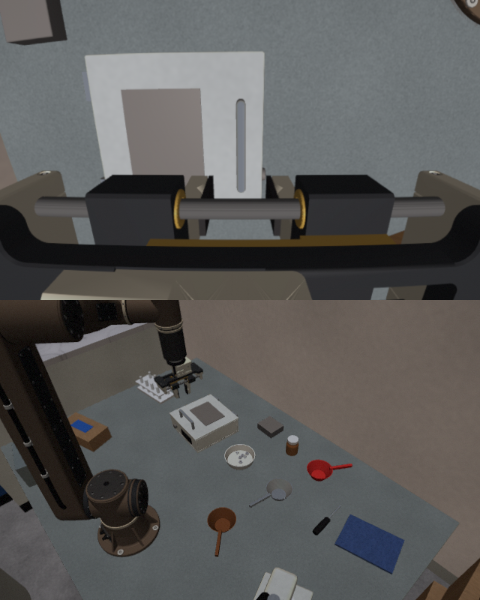

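The cup stands upright with its handle as before. In the wrist view the bar runs from about (240,100) to (240,192), i.e. (320,133)–(320,255) at full size, centred between the jaws. I'll measure it from the wrist depth and check by ray casting from the side view.

```bash
cat > s9.py <<'E'
from plan import *
z=np.load("w2.npz");P=cloud(z["d"],info("wrist"),z["M"])
Q=P.reshape(-1,3);Q=Q[(Q[:,2]>.124)&(Q[:,2]<.145)&(np.hypot(*(Q[:,:2]-[.4765,.2605]).T)<.08)]
m=np.median(Q,0);u=np.linalg.svd(Q[:,:2]-Q[:,:2].mean(0),full_matrices=False)[2][0];t=(Q[:,:2]-m[:2])@u
ang=np.degrees(np.arctan2(u[1],u[0]))%180-90
mid=m[:2]+u*(np.percentile(t,1)+np.percentile(t,99))/2
print("bar",len(Q),mid.round(4),"top z",np.percentile(Q[:,2],95).round(4),"yaw",ang.round(2),"len",np.ptp(t))
m=(np.abs(P[...,2]-.091)<.006)&(P[...,0]>.4)&(P[...,0]<.75)&(P[...,1]>.1)&(P[...,1]<.42)
L=P[m];print("lid z",np.median(L[:,2]),cv2.minAreaRect((L[:,:2]*1000).astype(np.float32)))
# casserole after release
z=np.load("side3.npz");P=cloud(z["d"],info("side"),z["M"]);ca=np.load("cas.npz");C=ca["CA"];yaw=float(ca["yaw"])
Q=(P-C)@yawR(yaw);r=np.hypot(Q[...,0],Q[...,1]);q=Q[(r<.062)&(r>.046)&(np.abs(Q[...,2]-.045)<.01)]
s=np.linalg.lstsq(np.c_[q[:,:2],np.ones(len(q))],q[:,2],rcond=None)[0];print("cup rim",len(q),np.degrees(s[:2]),s[2],q.mean(0))
E
python3 s9.py
```

```text
bar 1542 [0.4747 0.2613] top z 0.1379 yaw -4.65 len 0.12049145410193769
lid z 0.09162245673842376 ((568.4129028320312, 239.351318359375), (213.19284057617188, 254.94065856933594), 85.16622161865234)
cup rim 227 [-0.94764167 -0.66497464] 0.04146167786271312 [0.00879103 0.00904197 0.04121134]
```

```bash
cat > s10.py <<'E'
from plan import *
a=np.radians(-4.85);ex=np.array([np.cos(a),np.sin(a),0]);ez=np.array([0,0,1.]);zt=-ez
bar=np.array([.4747,.2613,.132]);hinge=bar+.21*ex-.05*ez
RT0=np.load("lid.npz")["RT"];y=ex*np.sign(ex@RT0[:,1]);RT=np.c_[np.cross(y,zt),y,zt]
tcp=lambda b:b+.019*zt
def B(d):
    t=np.radians(d);return hinge+ex*(-.21*np.cos(t)+.05*np.sin(t))+ez*(.21*np.sin(t)+.05*np.cos(t))
assert all(robot.ik(tcp(B(d)),RT) is not None for d in range(0,46,5))
robot.servo_line(tcp(bar)+[0,0,.04],RT,speed=.1);robot.servo_line(tcp(bar),RT,speed=.06)
print("f",robot.read_force())
robot.move_gripper(0.);print("width",robot.read_grip_width(),robot.read_force())
for d in range(5,46,5):
    robot.servo_line(tcp(B(d)),RT,speed=.05)
    if d in(10,25,45): print(d,robot.read_grip_width(),robot.read_force(),robot.read_t())
robot.dwell(.5);print(robot.read_force(),robot.read_position()-tcp(B(45)),robot.read_qvel().round(3))
o=[]
for n in("scene","side"):
    im,d,c,M=grab(n);P=cloud(d,c,M)-hinge;X=P@ex;Yc=P@np.array([-ex[1],ex[0],0]);Z=P[...,2];o.append(cv2.resize(im,(480,300)))
    r=np.hypot(X,Z);g=np.degrees(np.arctan2(Z,-X));m=(r>.05)&(r<.23)&(np.abs(Yc)<.12)&(g>25)&(g<65)&(X<0)
    A=np.c_[X[m],Z[m]];q=A
    # lid top face: Z*cos - ... line fit, robust
    for _ in range(6):
        k=np.polyfit(q[:,0],q[:,1],1);e=np.abs(q[:,1]-np.polyval(k,q[:,0]));q=q[e<max(.006,np.median(e)*1.5)]
    print(n,m.sum(),len(q),"lid angle",np.degrees(np.arctan(-k[0])),"offset",k[1])
save("pics/end.png",np.vstack(o))
E
python3 s10.py
```

```text
f [-0.50029696  0.68078561  0.30287294]
width 0.12641114346593582 [ 4.33830539 -2.36097103 -1.92661493]
10 0.12417529336667617 [ 4.30720545  0.51187862 -6.32074254] 41.9833
25 0.12626083484754055 [-8.08039185  3.70482266  1.56304489] 43.5583
45 0.12083948178961097 [-10.56477993   3.22468459  11.03262846] 45.6583
[-10.00401946   2.13580007  12.31263371] [-6.55604154e-04  9.36208197e-05  2.47427264e-03] [ 0.031  0.013 -0.046 -0.017 -0.016  0.044]
scene 4741 3391 lid angle 44.68402035571306 offset 0.014016147994798495
side 724 431 lid angle 44.32750056822753 offset 0.013972060064306912
```

View pics/end.png

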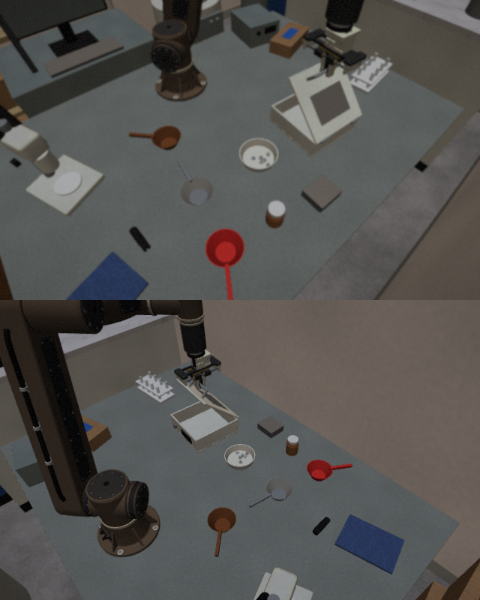

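The lid is open at about 44.5° in both views and held by the bar. The cup stands upright at (196,190) in the scene view, and the stubs are in the dish at (260,156). I'll check it's steady and hand in.

```bash
python3 -c "
from h import *
robot.dwell(1.0);p=np.array(robot.read_position());f=robot.read_force();robot.dwell(.5)
print(np.array(robot.read_position())-p,f,robot.read_force(),robot.read_grip_width(),robot.read_t());robot.job_done()"
```

```text
[1.60104464e-06 2.01749998e-06 9.08486849e-06] [-10.56687402   2.83207032  10.69494852] [-10.69349947   2.63014015  10.89825138] 0.12647075646358466 47.7583
the job is handed in; nothing more can be done
```

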